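# Tally one cell at the microscope bench

## Task

Four small white tally units with feel-by-shape keys stand on the microscope bench; log one cell on them with the fingertips. Lightly press the large round key well down and let it spring back up, then lightly press the long bar key well down and let it up, and withdraw. Do not touch the small round key's unit, the cross key's unit or the other things lying about, and do not shift, tip or lift the units.

Things in the scene. Friction and masses are not known exactly. Their poses are not given: they have to be found in the camera images.
- round_top (a point): centre of the top face of the large round key: a flat disc 40 mm across, black, in the middle of its tally unit; flat top 46 mm above the bench when up, z axis up; moves down with the key; over 20 N on it is too rough
- round_key (a joint): how far that key is pressed, in m: 0 up, 0.010 fully down. A press counts past 0.005. Spring: 1.2 N to start, 3.2 N at 0.005, 5.2 N fully down; it springs back up by itself
- round_unit: the white tally unit that carries that key: loose box 66 mm (x) by 84 mm (y), top plate 33 mm above the bench, 0.6 kg, rubber feet; origin at the centre of its underside. All four units are alike but for the shape of the key, and stand in any order
- bar_top (a point): centre of the top face of the long bar key: 18 mm wide and 64 mm long (long side along the y axis of this point), black, in the middle of its tally unit; flat top 46 mm above the bench when up, z axis up; moves down with the key; over 20 N on it is too rough
- bar_key (a joint): how far that key is pressed, in m: 0 up, 0.010 fully down. A press counts past 0.005. Spring: 1.2 N to start, 3.2 N at 0.005, 5.2 N fully down; it springs back up by itself
- bar_unit: the white tally unit that carries that key: loose box 66 mm (x) by 84 mm (y), top plate 33 mm above the bench, 0.6 kg, rubber feet; origin at the centre of its underside. All four units are alike but for the shape of the key, and stand in any order
- small_top (a point): centre of the top face of the small round key, 20 mm across (not to be touched), black, in the middle of its tally unit; flat top 46 mm above the bench when up, z axis up; moves down with the key
- small_key (a joint): how far that key is pressed, in m: 0 up, 0.010 fully down. A press counts past 0.005. Spring: 1.2 N to start, 3.2 N at 0.005, 5.2 N fully down; it springs back up by itself
- small_unit: the white tally unit that carries that key: loose box 66 mm (x) by 84 mm (y), top plate 33 mm above the bench, 0.6 kg, rubber feet; origin at the centre of its underside. All four units are alike but for the shape of the key, and stand in any order
- cross_top (a point): centre of the top face of the cross-shaped key: two arms 44 mm long and 13 mm wide (not to be touched), black, in the middle of its tally unit; flat top 46 mm above the bench when up, z axis up; moves down with the key
- cross_key (a joint): how far that key is pressed, in m: 0 up, 0.010 fully down. A press counts past 0.005. Spring: 1.2 N to start, 3.2 N at 0.005, 5.2 N fully down; it springs back up by itself
- cross_unit: the white tally unit that carries that key: loose box 66 mm (x) by 84 mm (y), top plate 33 mm above the bench, 0.6 kg, rubber feet; origin at the centre of its underside. All four units are alike but for the shape of the key, and stand in any order
- oil_bottle: amber dropper bottle, 30 mm across, 65 mm tall; loose bystander; origin at the centre of its underside, z up
- slide_mailer: white slide mailer, flat box 34 x 84 x 18 mm; loose bystander; origin at the centre of its underside, z up
- petri_dish: clear covered petri dish, 90 mm across, 18 mm tall; loose bystander; origin at the centre of its underside, z up
- slide_stack: stack of glass slides, 26 x 76 x 10 mm; loose bystander; origin at the centre of its underside, z up
- stain_jar: capped glass jar, 52 mm across, 70 mm tall; loose bystander; origin at the centre of its underside, z up
- lens_brush: lens brush 150 mm long, lying flat; loose bystander; origin at the centre of its underside, z up
- cover_box: cover-glass box 47 x 47 x 20 mm; loose bystander; origin at the centre of its underside, z up

How it is judged:
On the way, in this order (a step that is already met when the one before it is completed fails the run):
1. the large round key is pressed past 5 mm while the bar key is up (value of joint round_key above 0.005 m and value of joint bar_key below 0.002 m), for 0.04 s.
2. the large round key is let up again (value of joint round_key below 0.002 m), for 0.04 s.
3. the long bar key is pressed past 5 mm while the round key is up (value of joint bar_key above 0.005 m and value of joint round_key below 0.002 m), for 0.04 s.
At the end, for the whole second after the job is handed in: All four keys are up (within 2 mm), every unit stands level, at rest and within 15 mm of where it began, and every bystander is within 15 mm of where it began (value of joint each of round_key, bar_key, small_key, cross_key below 0.002 m and distance of each of round_unit, bar_unit, small_unit, cross_unit, oil_bottle, slide_mailer, petri_dish, slide_stack, stain_jar, lens_brush, cover_box from where it was at the start of the episode below 0.015 m and angle between each of round_unit, bar_unit, small_unit, cross_unit's own z axis and vertical below 0.05 rad and linear speed of each of round_unit, bar_unit, small_unit, cross_unit below 0.02 m/s); the robot touches nothing.
It fails at once if the small round key's unit or the cross key's unit is touched (over 0.5 N) (contact force between any of the fingers, the arm and small_unit above 0.5 N or contact force between any of the fingers, the arm and cross_unit above 0.5 N).
It fails at once if a wrong key is pressed (over 2 mm) (value of joint any of small_key, cross_key above 0.002 m).
It fails at once if the round or bar key's unit is pressed roughly (over 20 N) (contact force between any of the fingers, the arm and round_unit above 20 N or contact force between any of the fingers, the arm and bar_unit above 20 N).
It fails at once if a unit is shifted over 15 mm, lifted over 6 mm or tipped over 0.15 rad (distance of any of round_unit, bar_unit, small_unit, cross_unit from where it was at the start of the episode above 0.015 m or height (world z) of any of round_unit, bar_unit, small_unit, cross_unit above 0.006 m or angle between any of round_unit, bar_unit, small_unit, cross_unit's own z axis and vertical above 0.15 rad).
It fails at once if a bystander is touched (over 0.5 N) or shifted over 15 mm (contact force between any of the fingers, the arm and oil_bottle above 0.5 N or contact force between any of the fingers, the arm and slide_mailer above 0.5 N or contact force between any of the fingers, the arm and petri_dish above 0.5 N or contact force between any of the fingers, the arm and slide_stack above 0.5 N or contact force between any of the fingers, the arm and stain_jar above 0.5 N or contact force between any of the fingers, the arm and lens_brush above 0.5 N or contact force between any of the fingers, the arm and cover_box above 0.5 N or distance of any of oil_bottle, slide_mailer, petri_dish, slide_stack, stain_jar, lens_brush, cover_box from where it was at the start of the episode above 0.015 m).
It also fails if it takes over 43 s, if anything falls off the work surface, if the arm or the gripper's body presses on something with over 40 N, if the wrist force passes 120 N, or if a joint passes its speed limit or range.

## Robot

A 7-joint arm with a two-finger parallel gripper is mounted at the origin on the work surface. World frame = base frame: x ahead of the robot, y to its left, z up, the work surface at z = 0. Lengths are in m, angles in rad, forces in N, time in s.
With the tool pointing down it reaches from about 0.4 to 0.85 m from the base axis. Payload 4.5 kg.
Tool frame: the origin (TCP) lies midway between the tips of the shut fingers; the grasp point (between the pads) lies pinch_z behind it (pinch_z is the distance from the TCP to the grasp point, in m); x points along the fingers, y is the direction in which the jaws open and shut, and the axes are right-handed (so a half turn about x gives the same grasp; the last joint's range is limited). The gripper opens to 85 mm and grips with 20 to 120 N. Pads are 22 mm wide; open, the fingers measure 114 mm over their backs; the gripper's body (76 mm by 85 mm) begins 54 mm behind the grasp point. The pads swing forward as they close: fully open they stand 13 mm farther back than shut.
Start: joints at [-1.254, 0.689, -0.195, 1.565, 0.157, 0.902, -0.215], TCP at [0.174, 0.6, 0.204] pointing down, gripper open.
Joint ranges: [-3.01, 3.01], [-0.46, 2.08], [-1.47, 1.51], [0.13, 2.56], [-1, 4.14], [0.04, 2.09], [-2.66, 2.66]. Speed limits (rad/s): [2.57, 2.57, 3.14, 3.14, 3.14, 3.14, 3.14].

## Interface

Orientations are given as a unit quaternion [x, y, z, w].
In Python, from station import get_state, camera, sign_off, pinch_z gives the robot as it stands.
- The arm moves only by the shell command python3 -m handwheel 'ROWS' [FORCE]. ROWS is JSON, a list of rows, each a list of 5 numbers: the closure, from -1 (fully open) to 1 (shut), then the shift along the tool's x, y, z in mm, then the turn about the tool's x in rad. A call has 1 to 10 rows; each row shifts and turns the commanded pose from where the row before left it, along the tool's axes as they then stand; what a row does not reach is not made up. A row lasts 1/10 s, in which the tool goes at most 50 mm and 8.59 degrees, less where a joint would pass 70% of its speed; a pose out of reach is approached as far as the arm can. A call with a gripper value outside its range is refused whole. The fingers move at their own pace and stop on an object; FORCE is the grip in N (left out, the last holds). Time passes only in rows, so rows that do not move let the fingers close. It gives the time, the measured TCP pose, the force and the opening at its end, in the units of the state.
- get_state(): the state, without advancing time (a new reading comes with each control period).
- camera(name): name is "scene" or "top"; returns a dict with "color" (400x640x3 uint8, blue, green, red), "range_z" (400x640 float32, m along the optical axis (not along the pixel's ray), 0 where there is no reading), "intrinsics" (3x3 intrinsics, pixels), "T" (4x4, takes a point from camera to world coordinates). Camera axes: x right, y down, z forward; pixel columns grow to the right and rows downward; lengths in m; the calibration is good to about 2 mm. A picture is of the moment at which its call begins.
- sign_off(): hands the job in, once; it reports no verdict.
The state is a dict: "time_s": time; "joint_positions": joint angles; "joint_vel": joint speeds; "joint_efforts": joint torques, N m; "position": TCP position; "eef_rot": TCP orientation; "force": force on the tool from outside, world axes, zero at the start; "torque": the same for the moment, N m; "finger_gap": opening from 0.0 (shut) to 1.0 (fully open).
Only numpy, scipy, OpenCV 4.12 (cv2) and the standard library are available. Lean on these libraries where they do the work, as an engineer would, in place of code of your own. Each camera call takes 0.05 s, during which the arm holds its last target.

## Working session

There is one attempt and no reset: what is moved stays moved. The work goes in short steps, Python scripts to look and compute and a shell command to move; the robot and the scene stay as the last step left them, time stands still between calls to the robot, and variables do not carry over. Pictures are saved under pics/ and viewed, and the job is handed in when it is done.

```bash
ls; mkdir -p pics
python3 - <<'E'
from station import get_state, camera, pinch_z
import cv2,numpy as np
print(pinch_z); s=get_state()
for k in ("time_s","position","eef_rot","force","finger_gap"): print(k,s[k])
for n in ("top","scene"):
    c=camera(n); cv2.imwrite(f"pics/{n}0.png",c["color"]); np.savez(f"{n}0.npz",**c)
    print(n,c["intrinsics"],c["T"])
E
```

```text
pics
0.0187
time_s 0.0
position [0.1742361  0.59945234 0.20275269]
eef_rot [ 0.09893238  0.70010323 -0.10029     0.70000698]
force [ 0.62572971  0.3661527  -0.21363734]
finger_gap 1.000948416985605
top [[410.76408069   0.         320.37053374]
 [  0.         410.76408069 201.06565392]
 [  0.           0.           1.        ]] [[ 0.12386395 -0.96771031  0.21953239  0.35520161]
 [-0.99228632 -0.12192055  0.02243282 -0.03858307]
 [ 0.00505704 -0.22061761 -0.97534727  1.03410696]
 [ 0.          0.          0.          1.        ]]
scene [[443.19206093   0.         323.20643712]
 [  0.         443.19206093 206.96830143]
 [  0.           0.           1.        ]] [[-0.54085934  0.5473361  -0.63866609  1.26406977]
 [ 0.84104917  0.342567   -0.4186695   0.42311605]
 [-0.01036701 -0.76359089 -0.64561713  0.80480232]
 [ 0.          0.          0.          1.        ]]
```

View pics/top0.png

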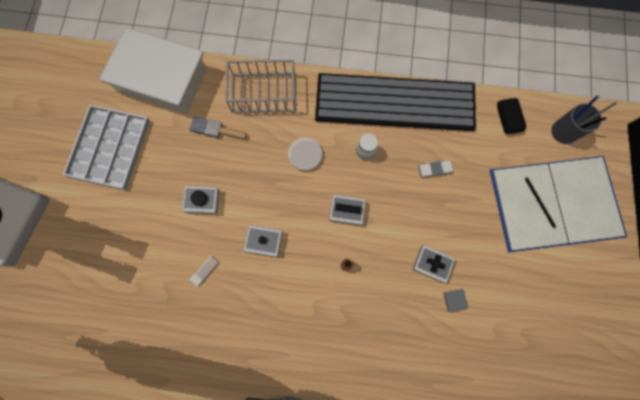

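View pics/scene0.png

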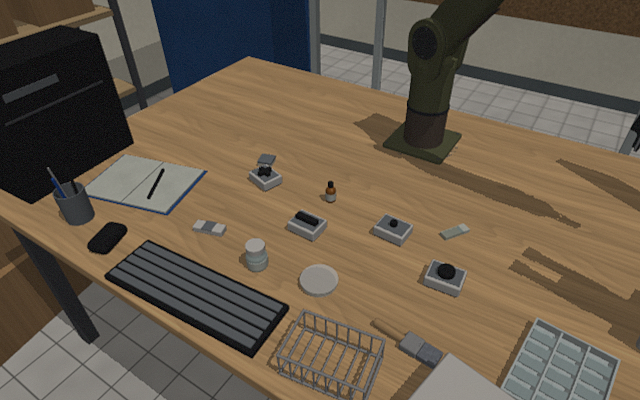

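The top view shows the large round key at (200,199), small round at (263,240), bar at (348,209) and cross at (435,263). The bottle is at (347,265) and the jar at (368,146). Next I'll measure these in world coordinates.

```bash
cat > h.py <<'E'
import numpy as np,cv2
def cloud(c):
    K=c["intrinsics"];z=c["range_z"];v,u=np.mgrid[:z.shape[0],:z.shape[1]]
    P=np.stack([(u-K[0,2])/K[0,0]*z,(v-K[1,2])/K[1,1]*z,z],-1)
    return P@c["T"][:3,:3].T+c["T"][:3,3]
E
python3 - <<'E'
from h import *
from scipy import ndimage as nd
for n in ("top","scene"):
    c=dict(np.load(n+"0.npz")); W=cloud(c); g=c["color"].max(-1)
    x,y,z=np.moveaxis(W,-1,0)
    roi=(x>.3)&(x<.85)&(abs(y)<.5)&(c["range_z"]>0)
    print(n,"table z",np.median(z[roi]))
    m=roi&(z>.007)&(z<.1)
    l,k=nd.label(m)
    for i in range(1,k+1):
        q=l==i
        if q.sum()<20: continue
        v,u=np.nonzero(q)
        p=W[q]; r=cv2.minAreaRect((p[:,:2]*1000).astype(np.float32))
        print("px",u.mean().round(),v.mean().round(),q.sum(),"ctr",p.mean(0).round(4),"zmax",np.percentile(p[:,2],95).round(4),"rect",np.round(r[0],1),np.round(r[1],1),round(r[2],1))
        kq=q&(z>.039)&(g<70)
        if 5<kq.sum(): 
            p=W[kq];r=cv2.minAreaRect((p[:,:2]*1000).astype(np.float32));print("   key",kq.sum(),p.mean(0).round(4),"rect",np.round(r[0],1),np.round(r[1],1),round(r[2],1))
c=cv2.imread("pics/top0.png")[120:310,160:490];cv2.imwrite("pics/topz.png",cv2.resize(c,None,fx=2.4,fy=2.4,interpolation=cv2.INTER_CUBIC))
E
```

```text
top table z 0.00011240393209388522
px 164.0 90.0 2036 ctr [0.8108 0.4158 0.0709] zmax 0.0864 rect [809.6 424.4] [150.9  81. ] 89.7
px 236.0 102.0 184 ctr [0.8129 0.2363 0.044 ] zmax 0.0727 rect [827.8 225.2] [50.4 68.3] 7.6
px 273.0 104.0 294 ctr [0.8218 0.1397 0.0424] zmax 0.0723 rect [834.5 148.5] [ 39.7 127.4] 8.7
px 387.0 118.0 2324 ctr [ 0.8294 -0.1623  0.0192] zmax 0.0241 rect [ 831.3 -184.2] [ 48.8 428.2] 1.6
px 134.0 150.0 485 ctr [0.6604 0.4835 0.0152] zmax 0.0232 rect [653.3 484.2] [ 31.4 201.5] 89.5
px 214.0 129.0 659 ctr [0.7429 0.288  0.0175] zmax 0.0219 rect [743.4 277.5] [151.4  43.5] 83.7
px 509.0 129.0 136 ctr [ 0.8381 -0.4845  0.025 ] zmax 0.033 rect [ 838.1 -484.6] [30.3 23.8] 90.0
px 367.0 147.0 447 ctr [ 0.729  -0.1144  0.056 ] zmax 0.0719 rect [ 734.1 -115.8] [48.9 49.3] 44.6
px 305.0 154.0 893 ctr [0.704  0.0411 0.0176] zmax 0.0206 rect [704.5  41.6] [88.4 86.3] 7.0
px 435.0 168.0 413 ctr [ 0.707  -0.2997  0.0174] zmax 0.0209 rect [ 708.1 -300.8] [34.5 82.9] 17.3
px 503.0 178.0 179 ctr [ 0.7054 -0.4792  0.0088] zmax 0.011 rect [ 704.8 -481.1] [50.4 45.6] 14.9
p
[... 2708 characters left out ...]
[0.8211 0.181  0.0393] zmax 0.0733 rect [825.7 174.1] [ 48.5 179.7] 0.0
   key 37 [0.8174 0.1679 0.0543] rect [816.8 170.3] [  3.6 171.2] 8.5
px 455.0 368.0 3847 ctr [0.7771 0.3836 0.0571] zmax 0.0871 rect [731.7 403.7] [209.8 351.7] 32.2
px 530.0 344.0 69 ctr [0.6177 0.4944 0.0091] zmax 0.0113 rect [616.3 494.2] [11.4 30.8] 88.3
px 333.0 347.0 25 ctr [0.8349 0.1612 0.0094] zmax 0.0115 rect [835.8 161.2] [28.5  4. ] 8.0
px 343.0 353.0 21 ctr [0.8372 0.1862 0.0095] zmax 0.0115 rect [837.2 186.1] [25.4  3.7] 9.4
px 524.0 358.0 91 ctr [0.6546 0.4921 0.0093] zmax 0.0111 rect [652.7 492.5] [15. 30.] 87.5
px 519.0 371.0 122 ctr [0.6894 0.4908 0.0096] zmax 0.0113 rect [689.4 491.2] [18.7 29.7] 84.4
```

View pics/topz.png

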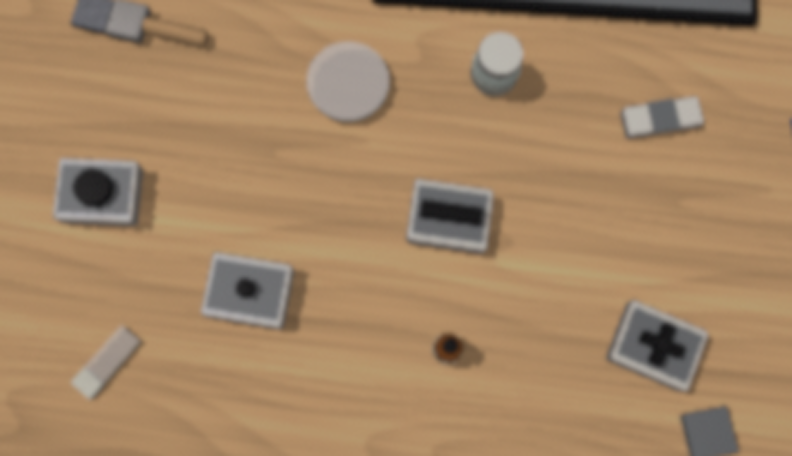

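```bash
cat > d.py <<'E'
import sys,numpy as np
from station import get_state
from scipy.spatial.transform import Rotation as R
s=get_state(); r=R.from_quat(s["eef_rot"])
t=np.array([float(a) for a in sys.argv[1:4]])
print("t",s["time_s"],"pos",s["position"].round(4),"F",np.round(s["force"],2),"gap",round(s["finger_gap"],3))
print(r.as_matrix().round(3))
print("shift mm tool:",(r.inv().apply(t-s["position"])*1000).round(1))
E
python3 d.py .548 .285 .12; python3 d.py .5688 -.0845 .12
```

```text
t 0.1 pos [0.1743 0.5995 0.2029] F [ 0.56  0.13 -0.18] gap 1.003
[[-0.     0.279  0.96 ]
 [-0.002  0.96  -0.279]
 [-1.    -0.002  0.   ]]
shift mm tool: [  83.3 -197.7  446.6]
t 0.1 pos [0.1743 0.5995 0.2029] F [ 0.56  0.13 -0.18] gap 1.003
[[-0.     0.279  0.96 ]
 [-0.002  0.96  -0.279]
 [-1.    -0.002  0.   ]]
shift mm tool: [  83.9 -546.7  569.6]
```

```bash
python3 -m handwheel '[[1,0,-10,22,0],[1,0,-14,32,0],[1,0,-14,32,0],[1,0,-14,32,0],[1,0,-14,32,0],[1,0,-14,32,0],[1,0,-14,32,0],[1,0,-14,32,0],[1,0,-14,32,0],[1,0,-14,32,0]]' 20; python3 d.py .548 .285 .12
```

```text
time_s: 1.1
position: [0.4349, 0.3818, 0.2033]
eef_rot: [0.099, 0.7, -0.1, 0.7]
force: [0.7, 0.8, 0.6]
finger_gap: 0.0
t 1.1 pos [0.4349 0.3818 0.2033] F [0.73 0.77 0.56] gap 0.0
[[-0.001  0.279  0.96 ]
 [-0.001  0.96  -0.279]
 [-1.    -0.001 -0.   ]]
shift mm tool: [ 83.2 -61.4 135.7]
```

```bash
python3 -m handwheel '[[1,0,-14,32,0],[1,10,-14,32,0],[1,15,-14,32,0],[1,20,-11,22,0],[1,20,-5,12,0],[1,18,-3,6,0],[1,0,0,0,0],[1,0,0,0,0]]'
python3 - <<'E'
from station import camera
from h import *
for n in ("top","scene"):
    c=camera(n); np.savez(n+"1.npz",**c)
    im=c["color"]; im=im[140:270,140:300] if n=="top" else im[170:340,340:540]
    cv2.imwrite(f"pics/{n}1.png",cv2.resize(im,None,fx=3.5,fy=3.5,interpolation=cv2.INTER_CUBIC))
E
python3 d.py .549 .285 .046
```

```text
time_s: 1.9
position: [0.5472, 0.2869, 0.1205]
eef_rot: [0.1, 0.7, -0.1, 0.7]
force: [-0.6, 0.0, -0.2]
finger_gap: -0.003
t 2.0 pos [0.5476 0.2879 0.1216] F [-0.39 -1.13  0.71] gap -0.004
[[ 0.001  0.278  0.961]
 [ 0.002  0.961 -0.278]
 [-1.     0.002  0.   ]]
shift mm tool: [75.6 -2.6  2.1]
```

View pics/scene1.png

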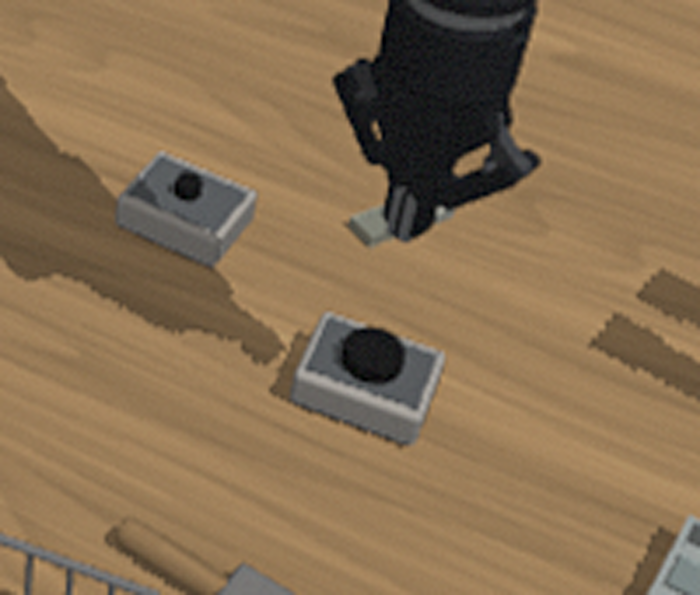

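View pics/top1.png

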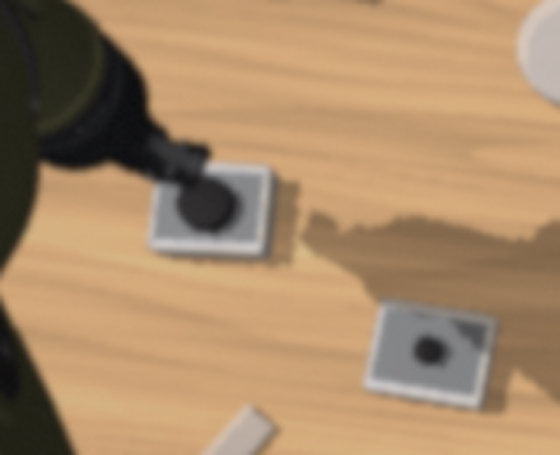

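Both views agree that the shut tips are above the round key (top tip ≈(193,186), scene tip ≈(454,237)). I'll lower in steps.

```bash
python3 -m handwheel '[[1,15,-2,2,0],[1,20,0,0,0],[1,18,0,0,0],[1,10,0,0,0],[1,0,0,0,0],[1,0,0,0,0]]'; python3 d.py .549 .285 .046
```

```text
time_s: 2.6
position: [0.5495, 0.2848, 0.0585]
eef_rot: [0.1, 0.7, -0.099, 0.7]
force: [-0.1, -0.9, -0.0]
finger_gap: -0.002
t 2.6 pos [0.5495 0.2848 0.0585] F [-0.13 -0.93 -0.04] gap -0.002
[[ 0.001  0.279  0.96 ]
 [ 0.001  0.96  -0.279]
 [-1.     0.001  0.001]]
shift mm tool: [12.5  0.  -0.5]
```

```bash
python3 -m handwheel '[[1,5,0,0,0],[1,5,0,0,0],[1,4,0,0,0],[1,2,0,0,0],[1,0,0,0,0]]'; python3 d.py .549 .285 .038
```

```text
time_s: 3.1
position: [0.5488, 0.284, 0.0412]
eef_rot: [0.099, 0.7, -0.1, 0.7]
force: [-0.6, -0.3, -0.1]
finger_gap: 0.001
t 3.1 pos [0.5488 0.284  0.0412] F [-0.64 -0.33 -0.14] gap 0.001
[[-0.001  0.279  0.96 ]
 [-0.     0.96  -0.279]
 [-1.    -0.    -0.001]]
shift mm tool: [ 3.2  1.  -0.1]
```

Measured z is 41 mm but the force is about zero, so I'll check by eye before pressing further.

Run:
```python
from station import camera,get_state
from h import *
c=camera("scene"); np.savez("scene2.npz",**c)
im=c["color"][210:320,380:510]
cv2.imwrite("pics/scene2.png",cv2.resize(im,None,fx=5,fy=5,interpolation=cv2.INTER_CUBIC))
W=cloud(c); o=W[240:300,400:490]
k=(abs(o[...,0]-.550)<.03)&(abs(o[...,1]-.286)<.03)&(c["color"][240:300,400:490].max(-1)<70)&(o[...,2]<.055)
print(np.percentile(o[k][:,2],[10,30,50,70,90]))
print(get_state()["force"],get_state()["position"])
```

```text
[0.03386925 0.03985338 0.04646003 0.04779906 0.04886146]
[ 0.52443567 -0.92152471 -0.18877631] [0.54895708 0.28405257 0.04138674]
```

View pics/scene2.png

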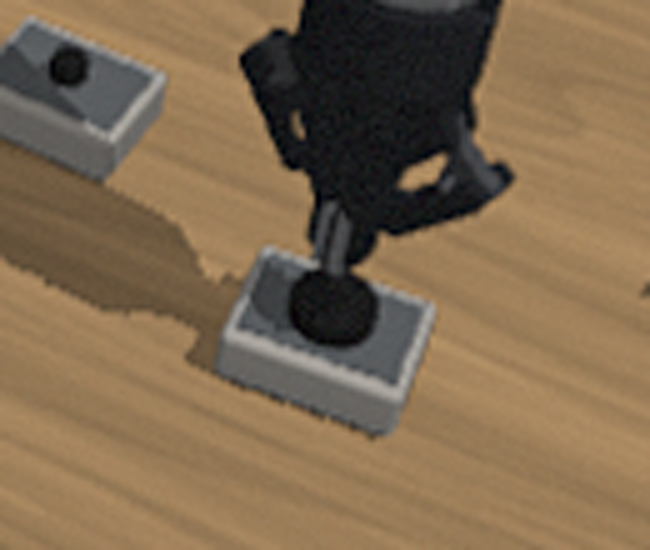

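Run:
```python
from h import *
c=dict(np.load("scene2.npz")); W=cloud(c)
Ti=np.linalg.inv(c["T"]);K=c["intrinsics"]
for p in [(.549,.284,.0412),(.549,.285,.046),(.549,.285,.036),(.549,.284,.06)]:
    q=Ti[:3,:3]@np.array(p)+Ti[:3,3]; print(p,(K@q/q[2])[:2])
for v in range(248,282,2):
    print(v,[tuple((W[v,u]*1000).astype(int)) for u in (443,446,449)],c["color"][v,[443,446,449]].max(-1))
```

```text
(0.549, 0.284, 0.0412) [445.29727768 270.30336116]
(0.549, 0.285, 0.046) [446.07401402 269.05905925]
(0.549, 0.285, 0.036) [445.33473989 272.01029168]
(0.549, 0.284, 0.06) [446.69868739 264.68621014]
248 [(np.int64(560), np.int64(270), np.int64(116)), (np.int64(559), np.int64(276), np.int64(118)), (np.int64(558), np.int64(282), np.int64(120))] [ 6 28 25]
250 [(np.int64(553), np.int64(269), np.int64(103)), (np.int64(555), np.int64(276), np.int64(108)), (np.int64(561), np.int64(283), np.int64(117))] [ 9 60 25]
252 [(np.int64(553), np.int64(270), np.int64(97)), (np.int64(558), np.int64(277), np.int64(105)), (np.int64(561), np.int64(284), np.int64(112))] [31 67 16]
254 [(np.int64(551), np.int64(271), np.int64(89)), (np.int64(556), np.int64(278), np.int64(97)), (np.int64(562), np.int64(285), np.int64(107))] [41 28 61]
256 [(np.int64(556), np.int64(273), np.int64(88)), (np.int64(558), np.int64(279), np.int64(94)), (np.int64(560), np.int64(286), np.int64(99))] [61 39 66]
258 [(np.int64(557), np.int64(274), np.int64(84)), (np.int64(558), np.int64(280), np.int64(88)), (np.int64(557), np.int64
[... 1029 characters left out ...]
.int64(288), np.int64(47)), (np.int64(556), np.int64(294), np.int64(48))] [24 34 30]
274 [(np.int64(569), np.int64(285), np.int64(49)), (np.int64(563), np.int64(290), np.int64(46)), (np.int64(560), np.int64(295), np.int64(46))] [33 26 28]
276 [(np.int64(568), np.int64(285), np.int64(41)), (np.int64(564), np.int64(291), np.int64(41)), (np.int64(563), np.int64(297), np.int64(44))] [18 26 22]
278 [(np.int64(567), np.int64(286), np.int64(34)), (np.int64(567), np.int64(293), np.int64(38)), (np.int64(563), np.int64(298), np.int64(37))] [23  6 11]
280 [(np.int64(574), np.int64(289), np.int64(36)), (np.int64(567), np.int64(294), np.int64(32)), (np.int64(565), np.int64(300), np.int64(33))] [90 89 87]
```

Run:
```python
from h import *
from station import get_state
print(get_state()["position"])
for f,x,y,zl in (("scene1",.548,.288,.08),("scene2",.549,.284,.055),("top1",.548,.288,.08)):
    c=dict(np.load(f+".npz")); W=cloud(c)
    m=(np.hypot(W[...,0]-x,W[...,1]-y)<.03)&(W[...,2]>zl)&(W[...,2]<.4)
    p=W[m]; o=np.argsort(p[:,2])[:12]; print(f); print((p[o]*1000).astype(int).tolist())
c0=dict(np.load("top1.npz"))
```

```text
[0.54895708 0.28405257 0.04138674]
scene1
[[555, 284, 152], [553, 276, 152], [551, 291, 152], [555, 290, 152], [558, 289, 153], [555, 279, 154], [557, 281, 154], [555, 290, 154], [558, 286, 155], [557, 288, 155], [556, 281, 157], [550, 274, 157]]
scene2
[[557, 281, 72], [559, 286, 73], [558, 278, 74], [558, 283, 74], [557, 287, 75], [558, 285, 75], [558, 276, 75], [555, 286, 76], [558, 282, 76], [557, 278, 76], [559, 281, 77], [556, 275, 77]]
top1
[[535, 284, 154], [535, 281, 156], [538, 292, 158], [536, 287, 159], [536, 281, 163], [534, 282, 168], [537, 282, 168], [536, 286, 169], [537, 280, 174], [537, 277, 175], [532, 276, 188], [533, 280, 191]]
```

The key is still up at 46 mm. In both views the real fingertips are about 31 mm higher than the reported TCP: the scene view shows the tip at z≈72 mm when the reported z is 41 mm, and 152 mm when it is 121 mm. In x and y they agree. So I'll go by the visible tip and the contact force instead of the reported z.

```bash
python3 -m handwheel '[[1,8,0,0,0],[1,8,0,0,0],[1,3,0,0,0],[1,0,0,0,0],[1,0,0,0,0]]'
python3 - <<'E'
from station import camera,get_state
from h import *
c=camera("scene"); np.savez("scene3.npz",**c)
im=c["color"][210:320,380:510]
cv2.imwrite("pics/scene3.png",cv2.resize(im,None,fx=5,fy=5,interpolation=cv2.INTER_CUBIC))
W=cloud(c)
for v in range(254,276,1): print(v,(W[v,[443,446,449]]*1000).astype(int).tolist())
print(get_state()["force"],get_state()["position"])
E
```

```text
time_s: 3.65
position: [0.549, 0.2841, 0.0224]
eef_rot: [0.1, 0.7, -0.1, 0.7]
force: [0.5, 0.5, 0.5]
finger_gap: 0.001
254 [[558, 272, 96], [554, 278, 96], [1264, 423, 804]]
255 [[557, 272, 93], [555, 278, 94], [563, 286, 105]]
256 [[553, 272, 86], [552, 278, 88], [560, 286, 99]]
257 [[559, 274, 88], [554, 279, 87], [564, 287, 100]]
258 [[558, 274, 84], [560, 281, 90], [564, 288, 98]]
259 [[558, 275, 82], [556, 281, 83], [564, 288, 94]]
260 [[558, 275, 79], [560, 282, 84], [558, 288, 85]]
261 [[557, 275, 74], [558, 282, 79], [556, 288, 81]]
262 [[556, 276, 71], [559, 283, 78], [559, 289, 81]]
263 [[557, 276, 69], [559, 283, 75], [558, 289, 77]]
264 [[558, 277, 67], [558, 283, 70], [555, 289, 72]]
265 [[560, 278, 66], [560, 284, 70], [558, 290, 71]]
266 [[557, 278, 60], [560, 285, 67], [556, 291, 67]]
267 [[557, 278, 56], [559, 285, 63], [557, 291, 64]]
268 [[555, 279, 52], [559, 286, 60], [560, 292, 65]]
269 [[554, 279, 47], [558, 286, 56], [545, 290, 46]]
270 [[554, 279, 44], [558, 287, 52], [549, 291, 47]]
271 [[560, 281, 48], [554, 286, 45], [554, 293, 49]]
272 [[563, 282, 48], [559, 288, 48], [556, 294, 48]]
273 [[566, 283, 48], [560, 289, 46], [558, 295, 48]]
274 [[567, 284, 46], [564, 290, 47], [561, 296, 48]]
275 [[569, 285, 46], [567, 291, 47], [563, 297, 47]]
[ 0.05791109  0.24917615 -0.17604779] [0.54915041 0.28421702 0.02265996]
```

View pics/scene3.png

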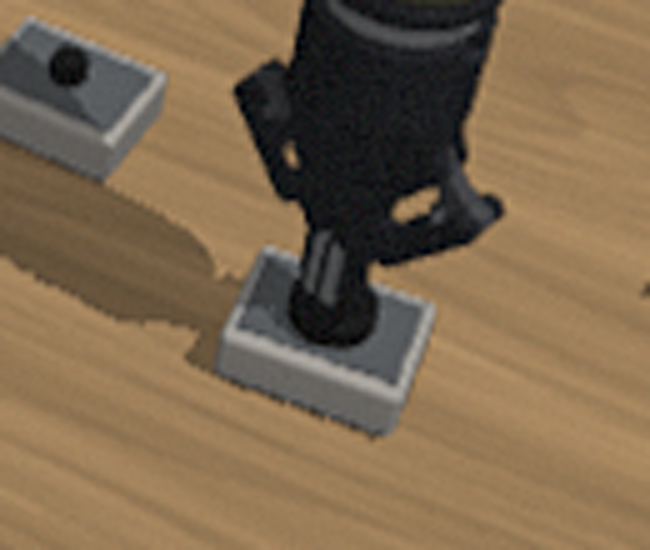

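The tip is just above the middle of the disc, at about (447,270) in the full picture and z≈0.052, and the disc is still up. I'll go down slowly and watch the force.

```bash
python3 -m handwheel '[[1,2,0,0,0],[1,2,0,0,0],[1,2,0,0,0],[1,1,0,0,0],[1,0,0,0,0],[1,0,0,0,0]]'; python3 -m handwheel '[[1,2,0,0,0],[1,0,0,0,0]]';python3 -m handwheel '[[1,2,0,0,0],[1,0,0,0,0]]'
```

```text
time_s: 4.3
position: [0.5492, 0.2842, 0.0157]
eef_rot: [0.1, 0.7, -0.1, 0.7]
force: [0.1, 0.0, 2.6]
finger_gap: 0.005
time_s: 4.5
position: [0.5492, 0.2842, 0.0136]
eef_rot: [0.1, 0.7, -0.1, 0.7]
force: [0.2, 0.1, 2.4]
finger_gap: 0.001
time_s: 4.7
position: [0.5492, 0.2842, 0.0115]
eef_rot: [0.1, 0.7, -0.1, 0.7]
force: [0.0, -0.8, 4.3]
finger_gap: 0.001
```

```bash
python3 -m handwheel '[[1,1,0,0,0],[1,0,0,0,0],[1,0,0,0,0]]'
python3 - <<'E'
from station import camera,get_state
from h import *
for n in ("scene","top"):
    c=camera(n); np.savez(n+"4.npz",**c)
    for f in (n+"0",n+"4"):
        d=dict(np.load(f+".npz"));W=cloud(d);g=d["color"].max(-1)
        r=np.hypot(W[...,0]-.549,W[...,1]-.286)
        m=(r<.024)&(W[...,2]>.03)&(W[...,2]<.052)&(g<60)
        z=W[m][:,2]; print(f,m.sum(),np.percentile(z,[5,25,50,75,95]).round(4))
    if n=="scene":
        im=c["color"][210:320,380:510]
        cv2.imwrite("pics/scene4.png",cv2.resize(im,None,fx=5,fy=5,interpolation=cv2.INTER_CUBIC))
print(get_state()["force"],get_state()["position"])
E
```

```text
time_s: 5.0
position: [0.5492, 0.2842, 0.0107]
eef_rot: [0.1, 0.7, -0.1, 0.7]
force: [-0.1, -0.1, 4.4]
finger_gap: -0.002
scene0 247 [0.0345 0.0426 0.0467 0.0479 0.0492]
scene4 150 [0.034  0.0371 0.0393 0.0407 0.0485]
top0 194 [0.0392 0.0442 0.0452 0.0467 0.0485]
top4 25 [0.0361 0.037  0.0378 0.04   0.0465]
[-0.50581431 -0.23569263  4.47782008] [0.54922863 0.28421069 0.01070487]
```

View pics/scene4.png

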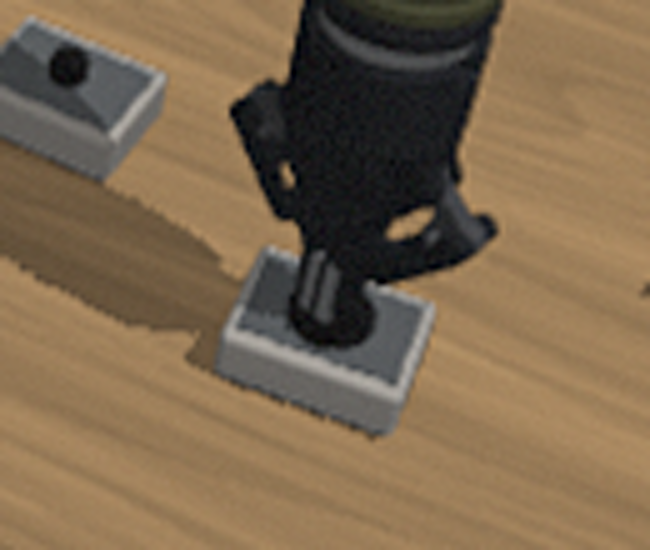

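The disc is down about 7.5 mm by both cameras, and 4.4 N fits that. Now I'll release it and check that it comes back up.

```bash
python3 -m handwheel '[[1,-4,0,0,0],[1,-8,0,0,0],[1,-15,0,0,0],[1,-25,0,0,0],[1,-25,0,0,0],[1,-25,0,0,0],[1,0,0,0,0],[1,0,0,0,0]]'
python3 - <<'E'
from station import camera,get_state
from h import *
c=camera("scene"); np.savez("scene5.npz",**c)
for f in ("scene0","scene5"):
        d=dict(np.load(f+".npz"));W=cloud(d);g=d["color"].max(-1)
        r=np.hypot(W[...,0]-.549,W[...,1]-.286)
        m=(r<.024)&(W[...,2]>.03)&(W[...,2]<.052)&(g<60)
        z=W[m][:,2]; print(f,m.sum(),np.percentile(z,[5,25,50,75,95]).round(4))
E
python3 d.py .570 -.0845 .113
```

```text
time_s: 5.9
position: [0.549, 0.284, 0.1136]
eef_rot: [0.1, 0.7, -0.099, 0.7]
force: [-1.3, 0.3, 0.1]
finger_gap: 0.002
scene0 247 [0.0345 0.0426 0.0467 0.0479 0.0492]
scene5 241 [0.0355 0.0434 0.0467 0.0481 0.0496]
t 5.95 pos [0.5485 0.2836 0.1126] F [0.21 0.49 0.04] gap 0.004
[[-0.001  0.279  0.96 ]
 [-0.001  0.96  -0.279]
 [-1.    -0.001 -0.001]]
shift mm tool: [-2.000e-01 -3.475e+02  1.234e+02]
```

The round key is back up: the disc's height spread matches the start. Next is the bar.

```bash
python3 -m handwheel '[[1,0,-15,5,0],[1,0,-29,10,0],[1,0,-33,12,0],[1,0,-33,12,0],[1,0,-33,12,0],[1,0,-33,12,0],[1,0,-33,12,0],[1,0,-33,12,0],[1,0,-33,12,0],[1,0,-33,11,0]]'; python3 -m handwheel '[[1,0,-24,8,0],[1,0,-15,5,0],[1,0,0,0,0],[1,0,0,0,0]]'; python3 d.py .5693 -.0842 .030
```

```text
time_s: 6.95
position: [0.5672, -0.0454, 0.1116]
eef_rot: [0.1, 0.701, -0.1, 0.699]
force: [0.8, -0.2, 0.1]
finger_gap: -0.004
time_s: 7.35
position: [0.5699, -0.0822, 0.1122]
eef_rot: [0.1, 0.7, -0.099, 0.7]
force: [0.2, 0.5, -0.3]
finger_gap: 0.001
t 7.35 pos [ 0.5699 -0.0822  0.1122] F [ 0.25  0.5  -0.26] gap 0.001
[[-0.001  0.278  0.96 ]
 [ 0.001  0.96  -0.278]
 [-1.     0.001 -0.001]]
shift mm tool: [82.2 -2.2  0. ]
```

```bash
python3 -m handwheel '[[1,20,-2,0,0],[1,30,0,0,0],[1,20,0,0,0],[1,12,0,0,0],[1,0,0,0,0],[1,0,0,0,0]]'
python3 - <<'E'
from station import camera,get_state
from h import *
c=camera("scene"); np.savez("scene6.npz",**c)
im=c["color"][160:270,240:370]
cv2.imwrite("pics/scene6.png",cv2.resize(im,None,fx=5,fy=5,interpolation=cv2.INTER_CUBIC))
W=cloud(c);p=W[(np.hypot(W[...,0]-.5695,W[...,1]+.0842)<.03)&(W[...,2]>.053)&(W[...,2]<.4)]
o=np.argsort(p[:,2])[:12]; print((p[o]*1000).astype(int).tolist())
print(get_state()["force"],get_state()["position"])
E
```

```text
time_s: 7.95
position: [0.5703, -0.0842, 0.031]
eef_rot: [0.099, 0.7, -0.099, 0.7]
force: [-0.0, -0.1, 0.5]
finger_gap: 0.001
[[576, -80, 63], [578, -81, 63], [578, -87, 64], [572, -76, 64], [580, -83, 64], [577, -79, 66], [580, -80, 68], [581, -89, 68], [577, -75, 69], [583, -81, 70], [581, -85, 70], [578, -81, 70]]
[ 0.14687084 -0.11818006 -0.37823111] [ 0.5706462  -0.08460909  0.03146125]
```

View pics/scene6.png

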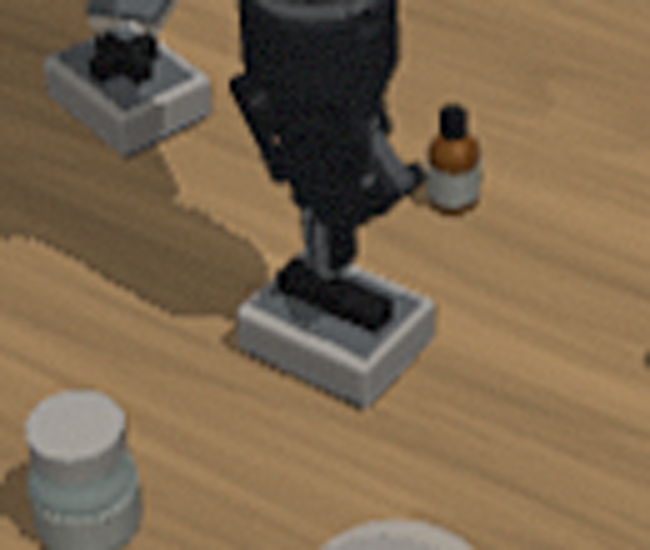

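The tip is over the middle of the bar at about (306,214) in the full picture, 15 mm above it, with the bottle well behind. Now I'll press as before, aiming for a reported z of about 0.010.

```bash
python3 -m handwheel '[[1,6,-0.5,-1,0],[1,4,0,0,0],[1,2,0,0,0],[1,2,0,0,0],[1,2,0,0,0],[1,0,0,0,0],[1,0,0,0,0]]'; python3 -m handwheel '[[1,2,0,0,0],[1,0,0,0,0]]';python3 -m handwheel '[[1,2,0,0,0],[1,0,0,0,0],[1,0,0,0,0]]'
```

```text
time_s: 8.7
position: [0.5686, -0.0856, 0.0146]
eef_rot: [0.1, 0.7, -0.1, 0.7]
force: [-0.7, 0.5, 2.2]
finger_gap: -0.0
time_s: 8.9
position: [0.5686, -0.0856, 0.0125]
eef_rot: [0.1, 0.7, -0.1, 0.7]
force: [-2.2, -0.1, 3.6]
finger_gap: -0.0
time_s: 9.2
position: [0.5686, -0.0857, 0.0106]
eef_rot: [0.1, 0.7, -0.1, 0.7]
force: [-1.6, -1.0, 3.9]
finger_gap: 0.001
```

```bash
python3 -m handwheel '[[1,1,0,0,0],[1,0,0,0,0],[1,0,0,0,0]]'
cat > b.py <<'E'
import sys
from station import camera,get_state
from h import *
t=sys.argv[1]
for n in ("scene","top"):
    c=camera(n); np.savez(n+t+".npz",**c)
    for f in (n+"0",n+t):
        d=dict(np.load(f+".npz"));W=cloud(d);g=d["color"].max(-1)
        m=(abs(W[...,0]-.5695)<.013)&(abs(W[...,1]+.084)<.035)&(W[...,2]>.034)&(W[...,2]<.052)&(g<60)
        z=W[m][:,2]; print(f,m.sum(),np.percentile(z,[5,25,50,75,95]).round(4))
    im=c["color"][160:270,240:370] if n=="scene" else c["color"][150:260,290:420]
    cv2.imwrite(f"pics/{n}{t}.png",cv2.resize(im,None,fx=5,fy=5,interpolation=cv2.INTER_CUBIC))
print(get_state()["force"],get_state()["position"])
E
python3 b.py 7
```

```text
time_s: 9.5
position: [0.5687, -0.0856, 0.0096]
eef_rot: [0.1, 0.7, -0.1, 0.7]
force: [-1.4, -0.7, 4.8]
finger_gap: -0.003
scene0 177 [0.0363 0.0408 0.0463 0.0479 0.0498]
scene7 119 [0.0352 0.0367 0.0386 0.0406 0.0505]
top0 182 [0.0424 0.0442 0.0455 0.0469 0.0482]
top7 21 [0.0348 0.0356 0.0371 0.0384 0.0395]
[-1.98948462 -0.51723392  4.96403694] [ 0.5686554  -0.08565894  0.00959428]
```

View pics/scene7.png

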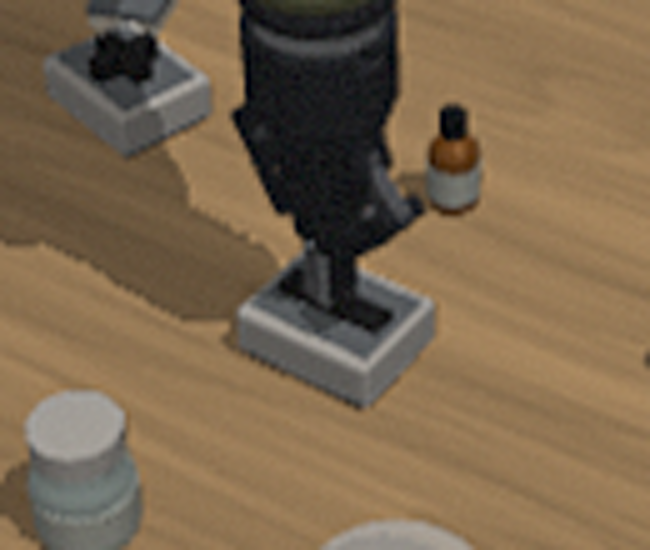

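The bar is about 8 mm down by both cameras, at 4.9 N. Releasing and withdrawing.

```bash
python3 -m handwheel '[[1,-4,0,0,0],[1,-8,0,0,0],[1,-15,0,0,0],[1,-30,0,0,0],[1,-35,0,0,0],[1,-35,0,0,0],[1,-30,0,0,0],[1,-20,0,0,0],[1,0,0,0,0],[1,0,0,0,0]]'; python3 b.py 8
python3 - <<'E'
from h import *
for n in ("scene","top"):
    o={}
    for t in "08":
        c=dict(np.load(n+t+".npz"));W=cloud(c)
        for nm,x,y in (("round",.549,.286),("bar",.569,-.084),("small",.465,.112),("cross",.461,-.308),("bottle",.433,-.097),("jar",.735,-.115),("petri",.705,.042)):
            m=(np.hypot(W[...,0]-x,W[...,1]-y)<.065)&(W[...,2]>.008)&(W[...,2]<.09)
            o.setdefault(nm,[]).append((m.sum(),(W[m].mean(0)*1000).round(1).tolist()))
    print(n); [print(k,v) for k,v in o.items()]
cv2.imwrite("pics/scene8f.png",np.load("scene8.npz")["color"])
E
```

```text
time_s: 10.6
position: [0.5688, -0.0854, 0.1873]
eef_rot: [0.1, 0.7, -0.099, 0.7]
force: [-0.1, -0.1, -0.8]
finger_gap: -0.001
scene0 177 [0.0363 0.0408 0.0463 0.0479 0.0498]
scene8 180 [0.035  0.0408 0.046  0.0482 0.0497]
top0 182 [0.0424 0.0442 0.0455 0.0469 0.0482]
top8 152 [0.0431 0.0445 0.0459 0.0469 0.0489]
[-0.57132654 -0.14225968 -0.50094365] [ 0.56783903 -0.08543166  0.1858186 ]
scene
round [(np.int64(1069), [560.6, 288.7, 33.1]), (np.int64(1065), [560.6, 288.9, 33.0])]
bar [(np.int64(791), [579.9, -76.2, 32.5]), (np.int64(794), [579.6, -76.2, 32.4])]
small [(np.int64(817), [475.5, 118.1, 30.6]), (np.int64(816), [475.5, 118.1, 30.5])]
cross [(np.int64(564), [472.5, -298.4, 31.9]), (np.int64(571), [472.5, -298.3, 31.6])]
bottle [(np.int64(174), [439.0, -92.8, 38.9]), (np.int64(176), [439.1, -92.8, 38.8])]
jar [(np.int64(635), [745.5, -106.6, 50.5]), (np.int64(633), [745.5, -106.5, 50.6])]
petri [(np.int64(957), [708.0, 44.0, 19.6]), (np.int64(973), [708.4, 44.2, 19.7])]
top
round [(np.int64(947), [545.6, 281.3, 33.3]), (np.int64(943), [545.7, 281.4, 33.6])]
bar [(np.int64(904), [565.6, -84.3, 34.0]), (np.int64(894), [565.3, -83.9, 34.0])]
small [(np.int64(943), [463.4, 111.3, 32.0]), (np.int64(947), [463.4, 111.3, 32.0])]
cross [(np.int64(1011), [459.6, -306.3, 33.1]), (np.int64(0), [nan, nan, nan])]
bottle [(np.int64(137), [430.0, -96.4, 45.4]), (np.int64(136), [430.0, -96.3, 45.5])]
jar [(np.int64(446), [729.0, -114.4, 56.2]), (np.int64(0), [nan, nan, nan])]
petri [(np.int64(893), [704.0, 41.1, 17.6]), (np.int64(891), [704.0, 41.2, 17.6])]<stdin>:8: RuntimeWarning: Mean of empty slice.
  ret = um.true_divide(
```

View pics/scene8f.png

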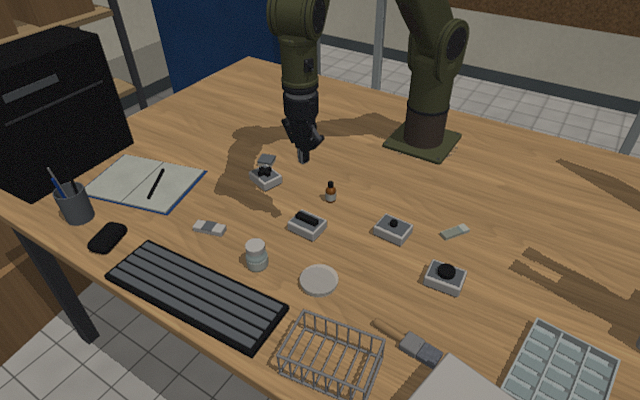

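The bar (307,222) and round key (446,271) are both up, nothing has moved, and the arm hangs clear at about (303,160).

```bash
python3 -c "from station import sign_off; print(sign_off())"
```

```text
the job is handed in; nothing more can be done
None
```

I pressed the large round key about 7.5 mm down (4.4 N) and let it up. I then pressed the long bar key about 8 mm down (about 5 N), let it up, withdrew straight up and handed the job in at about 11 s.

- **Last checks:** After withdrawing, both keys measured back at their starting height. The units, bottle, jar and petri dish measured within 1 mm of where they began. I did not measure the mailer, slide stack, brush or cover box again; they looked unmoved in the last picture. The force reading was at noise level with the tips well clear.
- **Disagreements:** The reported TCP sat about 31 mm below the visible fingertips, so I went by the camera depth and the contact force. In the top view at the end, the arm hid the cross key's unit and the jar, so I checked those two in the scene view only.

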